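# Sweep the counted nuts off the scale into their bin

## Task

The three hex nuts lying on the counting scale's platform have been counted: sweep them with the fingertips across the platform and over its edge, so that they drop into the shelf bin that already holds nuts. Slide them only; do not pinch, lift or carry any of them. Leave the two flange bolts standing where they are on the platform, and do not shift the bins.

Things in the scene. Friction and masses are not known exactly. Their poses are not given: they have to be found in the camera images.
- scale: bench counting scale, grey housing under a stainless steel platform, fixed. Origin on the bench (height 0) under the platform's centre; x points away from its display and keypad, y along the platform's long direction. The sloping keypad sticks out 75 mm beyond the platform on the -x side, up to 83 mm high. Beyond the scale and its two bins, nothing within 40 mm; nothing on the bench is taller than 190 mm.
- platform (a point): centre of the platform's top face, 118 mm above the bench, axes as the scale's. The platform is flat, without a rim, 240 mm along x by 300 mm along y; its sheet edge is turned down 18 mm. One bin stands against its +y edge, the other against its -y edge.
- nut_bin: the bin to fill: blue plastic shelf bin, loose, about 1.6 kg, 240 mm along x, 156 mm along y, 90 mm high, walls 4 mm, open on top; a 42 mm front lip at -x, the sides rising from it to full height over 55 mm. Holds one layer of hex nuts: a firm bed, not part of the job. Origin at the centre of its underside, axes parallel to the scale's. It is on the scale's +y or -y side, varying between starts.
- nut_bin_bed (a point): centre of the nut bed in the nut bin, 20 mm above the bin's underside; above it the bin's inside is 232 by 148 mm. The bin's near wall stands 8 to 14 mm under the platform's overhanging edge, its rim 10 mm below the sheet's lower edge, its centre within 20 mm of the scale's along x, so nuts pushed straight over the edge drop in.
- bolt_bin: a bin of the same shape, size and colour on the scale's other side, filled 48 mm deep with lying flange bolts, about 2.4 kg. Not to be used or shifted. Origin at the centre of its underside.
- nut1: plain steel M20 hexagon nut lying flat on the scale platform: 30 mm across flats, 34.6 mm across corners, 18 mm high, about 64 g. Origin at the nut's centre, 9 mm above the platform; z along its bore, up at the start; its yaw is arbitrary.
- nut2: plain steel M20 hexagon nut lying flat on the scale platform: 30 mm across flats, 34.6 mm across corners, 18 mm high, about 64 g. Origin at the nut's centre, 9 mm above the platform; z along its bore, up at the start; its yaw is arbitrary.
- nut3: plain steel M20 hexagon nut lying flat on the scale platform: 30 mm across flats, 34.6 mm across corners, 18 mm high, about 64 g. Origin at the nut's centre, 9 mm above the platform; z along its bore, up at the start; its yaw is arbitrary.
- bolt1: plain steel M16 hexagon flange bolt standing upright on its head on the scale platform, 58 mm tall: head 28 mm across corners and 14 mm high, 33 mm flange up to 17.5 mm, then a 16 mm shank. Easily toppled. Origin at the centre of its underside, z up along the shank. It stays where it stands.
- bolt2: plain steel M16 hexagon flange bolt standing upright on its head on the scale platform, 58 mm tall: head 28 mm across corners and 14 mm high, 33 mm flange up to 17.5 mm, then a 16 mm shank. Easily toppled. Origin at the centre of its underside, z up along the shank. It stays where it stands.
Things that resemble listed ones, but are neither listed nor needed, are in the scene too. Leave any blue or orange look-alike of the nut2 alone.

How it is judged (in metres and radians):
At the end, for the whole second after the job is handed in: All three nuts lie at rest inside the walls of the nut bin (centre within its 240 x 156 mm outline and lower than 75 mm above its underside); both bolts stand upright (within 0.2 rad) within 25 mm of where they were; both bins stand level within 30 mm of where they were (x of nut1 in the frame of nut_bin between -0.118 and 0.118 m and y of nut1 in the frame of nut_bin between -0.076 and 0.076 m and z of nut1 in the frame of nut_bin between 0.01 and 0.075 m and linear speed of each of nut1, nut2, nut3, bolt1, bolt2 below 0.02 m/s and x of nut2 in the frame of nut_bin between -0.118 and 0.118 m and y of nut2 in the frame of nut_bin between -0.076 and 0.076 m and z of nut2 in the frame of nut_bin between 0.01 and 0.075 m and x of nut3 in the frame of nut_bin between -0.118 and 0.118 m and y of nut3 in the frame of nut_bin between -0.076 and 0.076 m and z of nut3 in the frame of nut_bin between 0.01 and 0.075 m and angle between each of bolt1, bolt2's own z axis and vertical below 0.2 rad and distance of each of bolt1, bolt2 from where it was at the start of the episode below 0.025 m and distance of each of nut_bin, bolt_bin from where it was at the start of the episode below 0.03 m and angle between each of nut_bin, bolt_bin's own z axis and vertical below 0.1 rad); the robot touches nothing.
It fails at once if a nut is pinched between the fingers or pressed hard (over 15 N), not just pushed along (contact force between the fingers and nut1 above 15 N or contact force between the fingers and nut2 above 15 N or contact force between the fingers and nut3 above 15 N).
It fails at once if a nut is lifted more than 22 mm off the platform (height (world z) of any of nut1, nut2, nut3 above 0.149 m).
It fails at once if a nut is carried through the air: more than 40 mm out past the platform's left or right edge and still at platform height ((height (world z) of nut1 above 0.12 m and (y of nut1 in the frame of scale above 0.19 m or y of nut1 in the frame of scale below -0.19 m)) or (height (world z) of nut2 above 0.12 m and (y of nut2 in the frame of scale above 0.19 m or y of nut2 in the frame of scale below -0.19 m)) or (height (world z) of nut3 above 0.12 m and (y of nut3 in the frame of scale above 0.19 m or y of nut3 in the frame of scale below -0.19 m))).
It fails at once if a bolt is tipped (more than 0.5 rad) or shoved more than 25 mm (angle between any of bolt1, bolt2's own z axis and vertical above 0.5 rad or distance of any of bolt1, bolt2 from where it was at the start of the episode above 0.025 m).
It fails at once if a bin is shoved more than 30 mm (distance of any of nut_bin, bolt_bin from where it was at the start of the episode above 0.03 m).
It also fails if it takes over 61 s, if anything falls off the work surface, if the arm or the gripper's body presses on something with over 40 N, if the wrist force passes 120 N, or if a joint passes its speed limit or range.

## Robot

A 6-joint arm with a two-finger parallel gripper is mounted at the origin on the work surface. World frame = base frame: x ahead of the robot, y to its left, z up, the work surface at z = 0. Lengths are in mm, angles in rad, forces in N, time in s.
With the tool pointing down it reaches from about 300 to 775 mm from the base axis. Payload 14.6 kg.
Tool frame: the origin (TCP) lies at the very end of the fingers, on their centre line; the grasp point (between the pads) lies 19 mm behind it; z points along the fingers, y is the line along which they close (so a half turn about z gives the same grasp; the last joint's range is limited). The gripper opens to 94 mm and grips with 3 to 60 N. Pads are 16 mm wide; open, the fingers measure 119 mm over their backs; the gripper's body (75 mm by 177 mm) begins 78 mm behind the grasp point.
Start: joints at [-1.238, 0.3, 1.521, -0, 1.321, -0.067], TCP at [214.071, -506.619, 168.546] pointing down, gripper open.
Joint ranges: [-3.03, 3.03], [-0.79, 2.21], [0.23, 2.52], [-1.04, 4.18], [0, 3.07], [-2.55, 2.55]. Speed limits (rad/s): [2.22, 2.22, 2.57, 3.14, 3.14, 3.14].

## Interface

Orientations are given as [roll, pitch, yaw] about the fixed x, y, z axes, in that order (R = Rz(yaw) Ry(pitch) Rx(roll)).
In Python, from cell import manip, eyes, ticket gives the robot as it stands. The module is installed in compiled form; this text tells all that it offers.
- The arm moves only by the tool arm_command, never from a script. Its argument "plan" is a list of rows, each a list of 5 numbers: the opening, from -1 (shut) to 1 (fully open), then the shift along the tool's x, y, z in m, then the turn about the tool's z in rad. In form: [[jaw, dx, dy, dz, roll], ...]. A call has 1 to 20 rows; each row shifts and turns the commanded pose from where the row before left it, along the tool's axes as they then stand; what a row does not reach is not made up. A row lasts 1/8 s, in which the tool goes at most 62.5 mm and 10.7 degrees, less where a joint would pass 70% of its speed; a pose out of reach is approached as far as the arm can. A call is refused whole if a number of a shift passes 0.0625 or a number of a turn 0.188, either way. A call with a gripper value outside its range is refused whole. The fingers move at their own pace and stop on an object; "newtons" is the grip in N (left out, the last holds). Time passes only in rows, so rows that do not move let the fingers close. It gives the time, the measured TCP pose, the force, the opening and the grip force at its end, in the units of the state.
- manip.read_state(): the state, without advancing time (a new reading comes with each control period).
- eyes.camera(name): name is "scene" or "top" or "wrist"; returns a dict with "img" (420x560x3 uint8, blue, green, red), "z_map" (420x560 float32, mm along the optical axis (not along the pixel's ray), 0 where there is no reading), "fx", "fy", "cx", "cy" (pixels), "eye" and "orientation" of the camera in the world. Camera axes: x right, y down, z forward; pixel columns grow to the right and rows downward; lengths in mm; the calibration is good to about 2 mm. The wrist camera is an equidistant fisheye: a pixel r from the principal point sees the ray r / f radians off the axis. A picture is of the moment at which its call begins.
- ticket.sign_off(): hands the job in; it is judged then, once.
The state is a dict: "clock": time; "joints": joint angles; "qd": joint speeds; "effort": joint torques, N m; "eef_pos": TCP position; "eef_rot": TCP orientation; "wrist_force": force on the tool from outside, world axes, zero at the start; "moment": the same for the moment, N m; "finger_gap": finger opening in mm; "finger_force": force on a finger pad.
Only numpy, scipy, OpenCV 4.12 (cv2) and the standard library are available. Lean on these libraries where they do the work, as an engineer would, in place of code of your own. Each camera call takes 0.05 s, during which the arm holds its last target. There are 200 camera calls.

## Working session

There is one attempt and no reset: what is moved stays moved. The work goes in short steps, Python scripts to look and compute and a tool call to move; the robot and the scene stay as the last step left them, time stands still between calls to the robot, and variables do not carry over. Pictures are saved under pics/ and viewed, at most 10 in all, crops included, and the job is handed in when it is done.

Besides the shell and the picture viewer there is one more tool, called after ">>>" as name([rows], argument=value, ...), one row to a line, values as JSON. arm_command: Moves the arm, as the interface text tells. Its arguments: {"type":"object","properties":{"plan":{"type":"array"},"newtons":{"type":"number"}},"required":["plan"]}

```bash
mkdir -p pics; python3 - <<'E'
from cell import manip, eyes
import cv2,pickle
print(manip.read_state())
for n in("scene","top"):
    c=eyes.camera(n); pickle.dump(c,open(n+".pkl","wb")); cv2.imwrite(f"pics/{n}0.png",c["img"])
    print(n,{k:c[k] for k in c if k not in("img","z_map")})
E
```

```text
{'clock': 0.0, 'joints': array([-1.23760443e+00,  3.00463816e-01,  1.52161908e+00,  2.86631514e-06,
        1.32068625e+00, -6.65789886e-02]), 'qd': array([-1.19854260e-04,  3.13254693e-04, -6.42040122e-05,  8.90841553e-04,
       -7.67384140e-04,  1.12334011e-04]), 'effort': array([ 3.68675855e-04, -5.31807268e+01, -3.52736449e+01,  7.08416803e-02,
        2.43924907e-02, -8.80518724e-05]), 'eef_pos': array([ 213.9683201 , -506.32718597,  167.97427634]), 'eef_rot': array([-3.14041895e+00, -8.10420293e-05,  3.99770125e-01]), 'wrist_force': array([ 0.36086566,  0.64916729, -0.77196957]), 'moment': array([0.01334181, 0.03127745, 0.00383635]), 'finger_force': 0.0, 'finger_gap': 93.96293768946471}
scene {'fx': 469.9313851424141, 'fy': 469.9313851424141, 'cx': 282.99539317950155, 'cy': 201.75558575747385, 'eye': array([1089.30109259, -132.06771605,  828.51880776]), 'orientation': array([-2.4697582 , -0.00358517,  1.29828342])}
top {'fx': 390.90743936559124, 'fy': 390.90743936559124, 'cx': 282.5838922169944, 'cy': 209.2392700840873, 'eye': array([ 491.41087237,   35.38700871, 1031.93109577]), 'orientation': array([-3.07176698,  0.0118498 , -1.59344338])}
```

View pics/scene0.png

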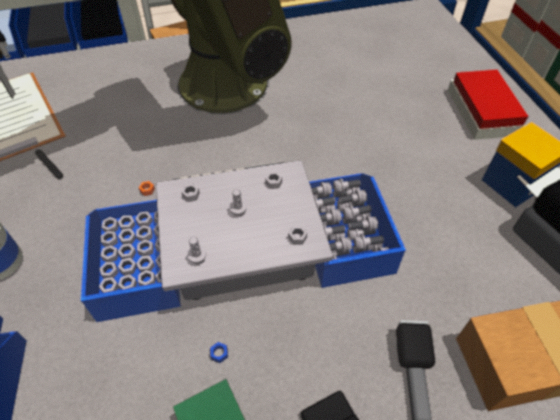

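View pics/top0.png

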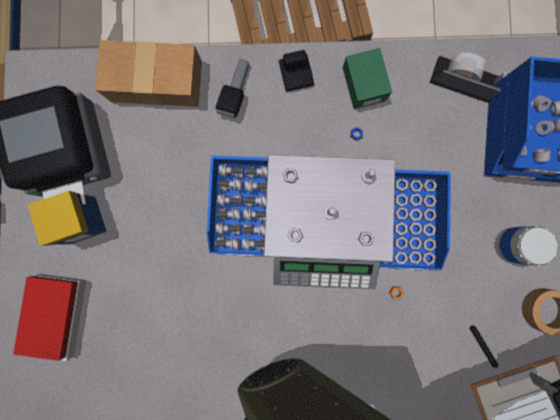

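The scene view shows nuts at (190,192), (274,180), (297,235) and bolts at (237,205), (195,250). In the top view the nuts are at (290,176), (296,236), (366,239) and the bolts at (369,177), (332,213). The nut bin is on the right at about (415,222), world −y, and the bolt bin on the left at (238,205).
Things that could be mistaken for the target nuts: the orange nut at top (396,293), the blue nut at top (357,133), the bedded nuts at (415,222) and the nuts in the far bin at (545,105). The ones I want are the three plain steel nuts on the platform.

```bash
cat > h.py <<'E'
import numpy as np,cv2,pickle
from scipy.spatial.transform import Rotation as R
def rot(c): return R.from_euler('xyz',c["orientation"]).as_matrix()
def ray(c,u,v): 
    return rot(c)@np.array([(u-c["cx"])/c["fx"],(v-c["cy"])/c["fy"],1.])
def onplane(c,u,v,z):
    d=ray(c,u,v); return c["eye"]+d*(z-c["eye"][2])/d[2]
def cloud(c):
    v,u=np.mgrid[:420,:560]; p=np.stack([(u-c["cx"])/c["fx"],(v-c["cy"])/c["fy"],np.ones(u.shape)],-1)*c["z_map"][...,None]
    return p@rot(c).T+c["eye"]
def tri(c1,p1,c2,p2):
    d1,d2=ray(c1,*p1),ray(c2,*p2); A=np.stack([d1,-d2],1)
    s=np.linalg.lstsq(A,c2["eye"]-c1["eye"],rcond=None)[0]
    a,b=c1["eye"]+s[0]*d1,c2["eye"]+s[1]*d2; return (a+b)/2,np.linalg.norm(a-b)
E
python3 - <<'E'
from h import *
for n in("top","scene"):
    c=pickle.load(open(n+".pkl","rb")); P=cloud(c); z=P[...,2]
    box=(P[...,0]>340)&(P[...,0]<700)&(abs(P[...,1]+50)<260)&(c["z_map"]>0)
    h,e=np.histogram(z[box],bins=np.arange(-10,200,2)); i=h[60:].argmax()+60; i=np.argmax(np.where(e[:-1]>90,h,0)); z0=np.median(z[box&(abs(z-e[i]-1)<4)]); print(n,"platform z",z0)
    m=(box&(abs(z-z0)<5)).astype(np.uint8); m=cv2.morphologyEx(m,cv2.MORPH_CLOSE,np.ones((15,15)))
    m=cv2.morphologyEx(m,cv2.MORPH_OPEN,np.ones((9,9)))
    cs,_=cv2.findContours(m,0,2); k=max(cs,key=cv2.contourArea)
    q=np.array([onplane(c,*p[0],z0)[:2] for p in k],np.float32); print("rect",cv2.minAreaRect(q))
    m2=np.zeros_like(m); cv2.drawContours(m2,[cv2.convexHull(k)],-1,1,-1)
    b=((z>z0+7)&(m2>0)&(z<z0+90)).astype(np.uint8)
    nn,l,st,ce=cv2.connectedComponentsWithStats(b)
    for j in range(1,nn):
        if st[j,4]>20: 
            s=P[l==j]; print(ce[j].round(1),st[j,4],"xy",np.median(s[:,:2],0).round(1),"ext",np.ptp(s[:,:2],axis=0).round(),"zmax",np.percentile(s[:,2],95).round(1), "onplane",onplane(c,*ce[j],z0+18).round(1))
    hsv=cv2.cvtColor(c["img"],cv2.COLOR_BGR2HSV); bl=(cv2.inRange(hsv,(105,120,40),(130,255,255))>0)&box&(z>60)&(z<110)
    if n=="top":
        s=P[bl]; r=s[s[:,1]<z0*0-50]; print("blue rim", s[:,:2].min(0),s[:,:2].max(0),np.percentile(s[:,2],[50,95])); np.save("blue.npy",s)
cv2.imwrite("pics/crop.png",cv2.resize(pickle.load(open("top.pkl","rb"))["img"][145:300,200:460],None,fx=3,fy=3,interpolation=cv2.INTER_CUBIC))
E
```

```text
top platform z 117.03783598070981
rect ((557.3886108398438, -65.08094787597656), (298.9817199707031, 239.20716857910156), 86.33545684814453)
[289.5 175.2] 99 xy [633.5  26. ] ext [30. 30.] zmax 137.2 onplane [632.9  26.7 135. ]
[368.3 175.2] 168 xy [ 625.4 -150.7] ext [31. 32.] zmax 175.8 onplane [ 628.6 -155.   135. ]
[329.7 211.8] 157 xy [545.1 -61.7] ext [30. 33.] zmax 175.7 onplane [546.  -63.5 135. ]
[294.3 235. ] 90 xy [494.6  19.5] ext [28. 32.] zmax 137.2 onplane [494.6  19.  135. ]
[365.6 238.5] 108 xy [ 482.2 -143.8] ext [30. 33.] zmax 137.4 onplane [ 482.9 -143.4  135. ]
blue rim [ 637.18001326 -309.87158496] [692.39696123 209.67085319] [88.62306735 91.8408107 ]
scene platform z 118.21117572249454
rect ((560.16015625, -68.50296020507812), (298.6998291015625, 243.3714599609375), 86.36526489257812)
[272.8 179. ] 177 xy [497.3  15.2] ext [33. 33.] zmax 137.7 onplane [499.5  14.6 136.2]
[189.5 191.5] 190 xy [ 485.8 -147. ] ext [32. 34.] zmax 137.8 onplane [ 487.9 -147.1  136.2]
[236.7 203. ] 296 xy [551.4 -67.6] ext [32. 32.] zmax 176.6 onplane [539.4 -66.1 136.2]
[296.9 234.1] 213 xy [636.4  23.2] ext [33. 32.] zmax 137.7 onplane [637.4  22.7 136.2]
[195.2 250.6] 343 xy [ 634.  -157.1] ext [31. 32.] zmax 176.3 onplane [ 623.6 -157.8  136.2]
```

View pics/crop.png

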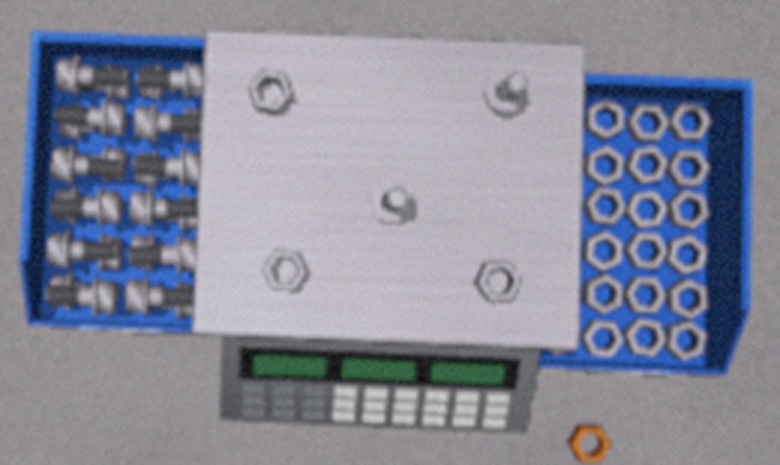

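The crop confirms three steel nuts on the platform, at crop (272,92), (287,271) and (497,281). The bolts are at (508,93) and (397,206), and the two coloured look-alikes are off the platform. The scale frame is at (559,−67) with yaw −0.064.

In scale coordinates:

| Item | x (mm) | y (mm) |
|---|---|---|
| nut A | 70 | 96 |
| nut B | −68 | 80 |
| nut C | −70 | −83 |
| bolt1 | 76 | −82 |
| bolt2 | −11 | 2 |

The order is C, then B, along the −x lane. Then A goes across at y≈96 and down the same lane.

>>> arm_command([
  [-0.7, 0, 0, -0.008, -0.1845],
  [-0.7, 0, 0, -0.008, -0.1845],
  [-0.7, 0, 0, -0.008, -0.1845],
  [-0.7, 0, 0, -0.008, -0.1845],
  [-0.7, 0, 0, -0.008, -0.1845],
  [-0.7, 0, 0, -0.008, -0.1845],
  [-0.7, 0.0345, 0.0205, 0, 0],
  [-0.7, 0.0345, 0.0205, 0, 0],
  [-0.7, 0.0345, 0.0205, 0, 0],
  [-0.7, 0.0345, 0.0205, 0, 0],
  [-0.7, 0.0345, 0.0205, 0, 0],
  [-0.7, 0.0345, 0.0205, 0, 0],
  [-0.7, 0.0345, 0.0205, 0, 0],
  [-0.7, 0.0345, 0.0205, 0, 0],
  [-0.7, 0.0345, 0.0205, 0, 0],
  [-0.7, 0.0345, 0.0205, 0, 0],
  [-0.7, 0.0345, 0.0205, 0, 0],
  [-0.7, 0.0345, 0.0205, 0, 0],
  [-0.7, 0, 0, 0, 0],
], newtons=10)

```text
clock: 2.48
eef_pos: [486.7, -107.5, 216.0]
eef_rot: [-3.141, -0.0, 1.51]
wrist_force: [-0.2, -1.3, -0.7]
finger_gap: 14.3
finger_force: 0.0
```

>>> arm_command([
  [-0.7, 0, 0, 0.022, 0],
  [-0.7, 0, 0, 0.022, 0],
  [-0.7, 0, 0, 0.022, 0],
  [-0.7, 0, 0, 0.016, 0],
  [-0.7, 0, 0, 0.01, 0],
  [-0.7, 0, 0, 0, 0],
])

```text
clock: 3.22
eef_pos: [485.8, -109.3, 124.3]
eef_rot: [-3.141, -0.0, 1.507]
wrist_force: [-0.0, 0.8, -0.8]
finger_gap: 14.3
finger_force: 0.0
```

```bash
python3 - <<'E'
from cell import eyes
import cv2,numpy as np
s=eyes.camera("scene")["img"][130:300,130:350]; w=eyes.camera("wrist")["img"]
a=cv2.resize(s,None,fx=2,fy=2); b=cv2.resize(w,(330,248)); o=np.zeros((600,440,3),np.uint8); o[:340]=a; o[345:593,:330]=b
cv2.imwrite("pics/down1.png",o)
E
```

```text
(no output)
```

View pics/down1.png

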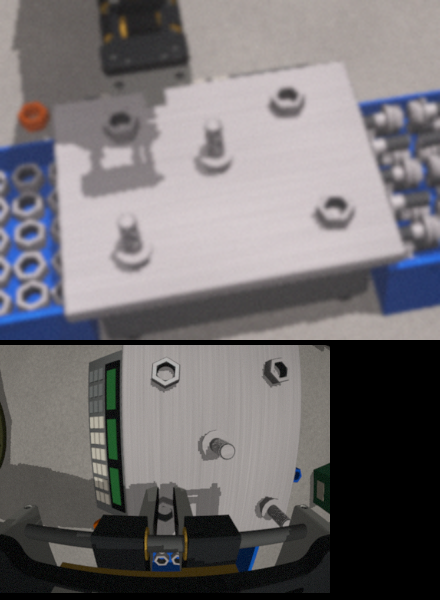

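The picture looks as if it may have been taken before the descent. In the scene part the gripper sits high, at crop (145,60), so I'll retake it.

```bash
python3 - <<'E'
from cell import eyes,manip
import cv2,numpy as np
st=manip.read_state(); print(st["clock"],st["eef_pos"])
s=eyes.camera("scene")["img"][130:300,130:350]; w=eyes.camera("wrist")["img"]
a=cv2.resize(s,None,fx=2,fy=2); b=cv2.resize(w,(330,248)); o=np.zeros((600,440,3),np.uint8); o[:340]=a; o[345:593,:330]=b
cv2.imwrite("pics/down2.png",o)
E
```

```text
3.325 [ 486.32669165 -109.34158874  125.13933617]
```

View pics/down2.png

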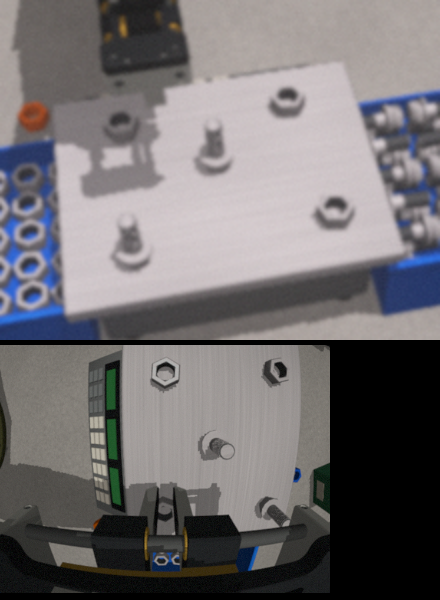

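```bash
python3 - <<'E'
from h import *
for n in("scene","top"):
    c=pickle.load(open(n+".pkl","rb"))
    for p in ([486,-109,125],[486,-109,160],[486,-109,216],[486,-109,222],[558,-67,118],[486,-147,136]):
        q=rot(c).T@(np.array(p)-c["eye"]); u=np.array([c["fx"]*q[0]/q[2]+c["cx"],c["fy"]*q[1]/q[2]+c["cy"]]); print(n,p,u.round(),((u-[130,130])*2).round())
from cell import eyes
c=eyes.camera("top"); a=c["img"][145:300,200:460]
s=eyes.camera("scene"); P=cloud(s); m=(s["z_map"]>0)&(abs(P[...,1]+109)<40)&(abs(P[...,0]-486)<60)&(P[...,2]>145)
print(m.sum(), P[m].min(0) if m.any() else 0)
cv2.imwrite("pics/top2.png",np.vstack([cv2.resize(a,(520,310)),cv2.resize(s["img"],(520,290))]))
E
```

```text
scene [486, -109, 125] [210. 190.] [160. 121.]
scene [486, -109, 160] [208. 179.] [155.  97.]
scene [486, -109, 216] [204. 158.] [148.  56.]
scene [486, -109, 222] [203. 156.] [147.  51.]
scene [558, -67, 118] [239. 217.] [218. 173.]
scene [486, -147, 136] [189. 191.] [119. 122.]
top [486, -109, 125] [350. 238.] [440. 215.]
top [486, -109, 160] [352. 238.] [445. 215.]
top [486, -109, 216] [357. 238.] [454. 215.]
top [486, -109, 222] [357. 238.] [455. 215.]
top [558, -67, 118] [330. 207.] [401. 154.]
top [486, -147, 136] [367. 237.] [474. 214.]
6550 [ 426.02812113 -148.96097392  154.61772237]
```

View pics/top2.png

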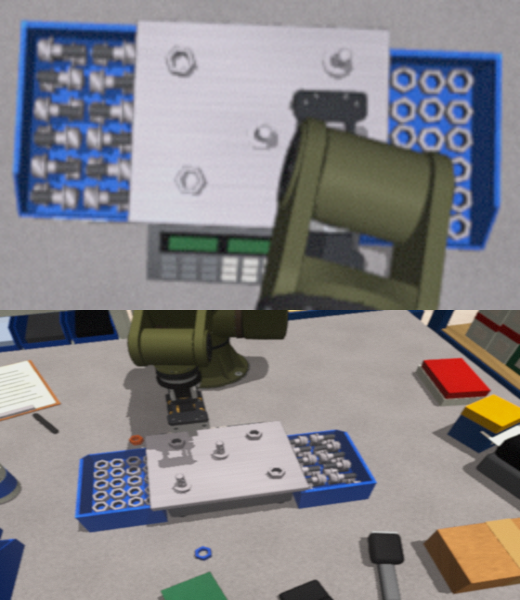

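```bash
python3 - <<'E'
from h import *
from cell import eyes
s=eyes.camera("scene"); P=cloud(s)
v,u=np.mgrid[:420,:560]
for lo in range(125,240,10):
    m=(s["z_map"]>0)&(abs(P[...,1]+109)<80)&(abs(P[...,0]-486)<60)&(P[...,2]>=lo)&(P[...,2]<lo+10)
    if m.any(): print(lo,m.sum(),P[m].min(0).round(),P[m].max(0).round(),u[m].min(),u[m].max(),v[m].min(),v[m].max())
print(s["z_map"][160:196:4,196:224:3].round())
cv2.imwrite("pics/s3.png",cv2.resize(s["img"][140:210,170:250],None,fx=8,fy=8))
E
```

```text
125 113 [ 470. -164.  125.] [546. -51. 135.] 181 245 185 207
135 117 [ 469. -163.  135.] [546. -52. 140.] 181 245 184 207
145 1 [544. -75. 154.] [544. -75. 154.] 232 232 200 200
155 1 [544. -74. 162.] [544. -74. 162.] 232 232 197 197
165 16 [ 504. -119.  171.] [540. -62. 175.] 203 237 181 191
175 57 [ 502. -120.  175.] [546. -60. 185.] 202 239 177 192
185 33 [ 503. -120.  185.] [ 507. -102.  194.] 201 211 174 178
[[ 722.  720.  724.  723.  724.  727.  727.  731.  729.  732.]
 [ 725.  729.  730.  731.  735.  735.  737.  739.  741.  741.]
 [ 739.  738.  745.  748.  749.  751.  752.  755.  758.  757.]
 [ 753.  754.  753.  756.  760.  760.  760.  760. 1050.  957.]
 [ 947.  949.  851.  853.  854.  854.  951.  947.  947.  945.]
 [ 943.  941.  860.  860.  862.  863.  943.  943.  942.  941.]
 [ 936.  932.  933.  934.  934.  934.  935.  935.  934.  935.]
 [ 905.  927.  929.  928.  929.  929.  930.  929.  928.  929.]
 [ 901.  922.  923.  922.  922.  922.  920.  922.  922.  923.]]
```

View pics/s3.png

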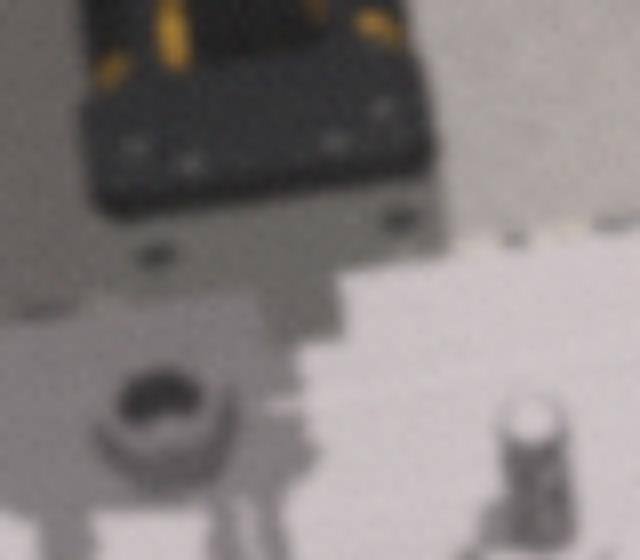

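```bash
python3 - <<'E'
from h import *
from cell import eyes,manip
st=manip.read_state(); print(st["clock"],st["eef_pos"],st["joints"],st["wrist_force"],st["finger_gap"])
w=eyes.camera("wrist"); print(w["eye"],w["orientation"],w["fx"],w["cx"],w["cy"])
v,u=np.mgrid[:420,:560]; a=(u-w["cx"])/w["fx"];b=(v-w["cy"])/w["fy"];r=np.hypot(a,b)
k=np.tan(r)/np.maximum(r,1e-9); ok=(r<1.3)&(w["z_map"]>0)
P=np.stack([a*k,b*k,np.ones(u.shape)],-1)*w["z_map"][...,None]@rot(w).T+w["eye"]
pl=ok&(P[...,0]>460)&(P[...,0]<640)&(P[...,1]>-60)&(P[...,1]<60)
h,e=np.histogram(P[pl][:,2],bins=np.arange(40,200,4)); print(list(zip(e[h>300],h[h>300])))
f=ok&(abs(P[...,0]-486)<25)&(abs(P[...,1]+109)<14)
h,e=np.histogram(P[f][:,2],bins=np.arange(100,260,8)); print(list(zip(e,h)))
for lo in (120,130,140,150,160,170,180,190,200):
    m=f&(P[...,2]>lo)&(P[...,2]<lo+10)
    if m.any(): print(lo,P[m].min(0).round(),P[m].max(0).round(),u[m].min(),u[m].max(),v[m].min(),v[m].max())
cv2.imwrite("pics/w3.png",cv2.resize(w["img"][220:420,140:420],None,fx=2.8,fy=2.8))
E
```

```text
3.575 [ 486.24073866 -109.21466371  124.92735878] [-2.94457932e-01  2.26896192e-01  1.71915040e+00  1.16334088e-05
  1.19485524e+00 -2.30555370e-01] [ 0.8686984   0.67446262 -0.18898704] 14.200531994114787
[489.68254761 -31.83074441 340.5644707 ] [ 2.87186874e+00 -1.61015633e-03 -6.38048302e-02] 325.19226210127806 281.1190759698358 208.1603590087108Traceback (most recent call last):
  File "<stdin>", line 9, in <module>
IndexError: boolean index did not match indexed array along axis 0; size of axis is 40 but size of corresponding boolean axis is 39
```

```bash
python3 - <<'E'
from h import *
from cell import eyes,manip
w=eyes.camera("wrist")
v,u=np.mgrid[:420,:560]; a=(u-w["cx"])/w["fx"];b=(v-w["cy"])/w["fy"];r=np.hypot(a,b)
k=np.tan(r)/np.maximum(r,1e-9); ok=(r<1.3)&(w["z_map"]>0)
P=np.stack([a*k,b*k,np.ones(u.shape)],-1)*w["z_map"][...,None]@rot(w).T+w["eye"]
pl=ok&(P[...,0]>460)&(P[...,0]<640)&(P[...,1]>-60)&(P[...,1]<60)
print("platform z by wrist", np.percentile(P[pl][:,2],[5,25,50,75,95]))
f=ok&(abs(P[...,0]-486)<25)&(abs(P[...,1]+109)<20)
for lo in range(100,260,10):
    m=f&(P[...,2]>lo)&(P[...,2]<lo+10)
    if m.any(): print(lo,m.sum(),P[m].min(0).round(),P[m].max(0).round(),u[m].min(),u[m].max(),v[m].min(),v[m].max())
cv2.imwrite("pics/w3.png",cv2.resize(w["img"][220:420,140:420],None,fx=2.8,fy=2.8))
E
```

```text
platform z by wrist [116.42991289 117.13034325 117.64547254 118.22021624 134.62673869]
110 2997 [ 461. -129.  115.] [511. -89. 120.] 246 317 201 255
120 3 [ 480. -129.  120.] [ 480. -129.  124.] 276 276 256 258
130 1 [ 480. -129.  131.] [ 480. -129.  131.] 276 276 262 262
160 137 [ 468. -107.  160.] [503. -98. 170.] 250 312 239 255
170 335 [ 466. -118.  170.] [504. -98. 180.] 246 316 243 274
180 433 [ 467. -117.  180.] [504. -98. 190.] 244 318 250 286
190 492 [ 466. -117.  190.] [505. -98. 200.] 241 321 258 297
200 565 [ 466. -117.  200.] [505. -98. 210.] 239 324 266 308
210 707 [ 466. -117.  210.] [505. -97. 220.] 236 326 275 321
220 474 [ 467. -117.  220.] [504. -98. 230.] 236 326 287 321
230 402 [ 474. -110.  230.] [498. -98. 240.] 251 312 299 321
240 118 [ 476. -119.  240.] [496. -98. 250.] 254 309 313 363
250 160 [ 475. -121.  250.] [ 494. -101.  260.] 255 308 351 382
```

View pics/w3.png

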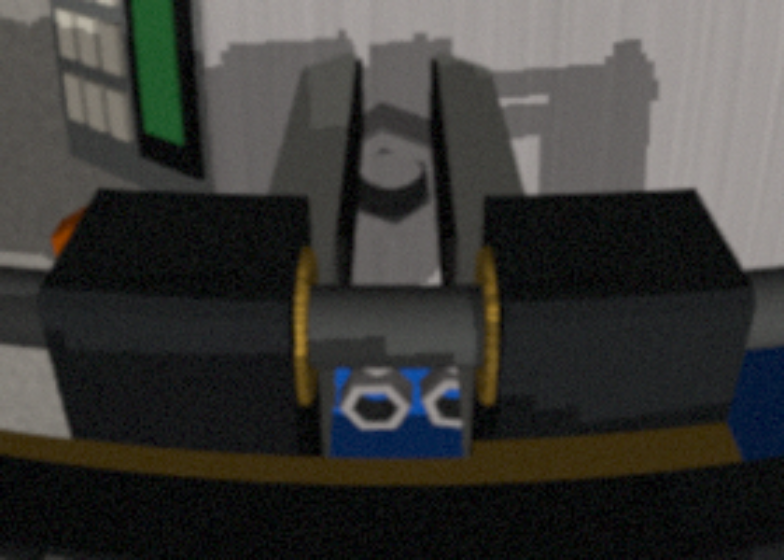

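The wrist view shows the finger ends well above the platform, at crop (340,65) and (440,65). Nut C shows below and behind them at (390,165). Depth from both cameras puts the tips at z≈168, not at the reported 125, so I trust sight over the reported pose. Lowering the arm further also brings the gripper body down towards the bolts, so I need the body's height too.

```bash
python3 - <<'E'
from h import *
from cell import eyes,manip
st=manip.read_state(); t=st["eef_pos"]; print(t)
T=R.from_euler('xyz',st["eef_rot"]).as_matrix()
for n in("scene","top","wrist"):
    w=eyes.camera(n)
    if n=="wrist":
        v,u=np.mgrid[:420,:560]; a=(u-w["cx"])/w["fx"];b=(v-w["cy"])/w["fy"];r=np.hypot(a,b); k=np.tan(r)/np.maximum(r,1e-9)
        P=np.stack([a*k,b*k,np.ones(u.shape)],-1)*w["z_map"][...,None]@rot(w).T+w["eye"]; ok=(r<1.3)
    else: P=cloud(w); ok=True
    q=(P-t)@T   # tool frame
    m=ok&(w["z_map"]>0)&(abs(q[...,0])<60)&(abs(q[...,1])<110)&(P[...,2]>150)
    q=q[m]; q=q[~((q[:,2]>-55)&((q[:,0]>25)&(q[:,1]>25)))]
    print(n)
    for lo in range(-200,-25,10):
        s=q[(q[:,2]>=lo)&(q[:,2]<lo+10)]
        if len(s)>8: print(lo,len(s),"x",np.percentile(s[:,0],[1,99]).round(),"y",np.percentile(s[:,1],[1,99]).round())
E
```

```text
[ 486.12481407 -109.20443366  124.73831293]
scene
-200 131 x [-21.  22.] y [ 1. 20.]
-190 150 x [-23.  22.] y [-4. 45.]
-180 1081 x [-33.  32.] y [ 9. 90.]
-170 221 x [-34.  32.] y [-2. 89.]
-160 544 x [-34.  32.] y [-52.  87.]
-150 230 x [-34.  33.] y [-49.  83.]
-140 95 x [-34.  32.] y [-74.  82.]
-70 34 x [-10.   8.] y [18. 22.]
-60 37 x [-10.   8.] y [18. 22.]
-50 13 x [-9.  9.] y [11. 21.]
top
-180 971 x [-31.  35.] y [-73.  89.]
-170 10 x [29. 36.] y [61. 87.]
wrist
-180 18635 x [ 5. 34.] y [-79.  74.]
-170 9463 x [18. 34.] y [-75.  72.]
-160 21157 x [12. 34.] y [-76.  73.]
-150 9526 x [-1. 34.] y [-78.  75.]
-140 2281 x [-10.  34.] y [-80.  77.]
-130 104 x [-10.  10.] y [-10.   8.]
-120 197 x [-10.  10.] y [-12.  10.]
-110 505 x [-2. 10.] y [-13.  11.]
-100 660 x [-7. 10.] y [-20.  17.]
-90 610 x [-6. 10.] y [-20.  18.]
-80 542 x [-6. 10.] y [-20.  18.]
-70 440 x [-6. 10.] y [-20.  17.]
-60 349 x [ 2. 10.] y [-20.  17.]
-50 282 x [-7. 10.] y [-20.  17.]
-40 39 x [ 7. 10.] y [-13.  11.]
```

Body and fingertips are both about 43 mm above where the reported pose puts them, and the lateral position agrees. I'll measure the tip end more finely before lowering.

```bash
cat > tip.py <<'E'
from h import *
from cell import eyes,manip
def tips():
    st=manip.read_state(); t=st["eef_pos"]; T=R.from_euler('xyz',st["eef_rot"]).as_matrix(); print("tcp",t.round(1))
    for n in("scene","wrist"):
        w=eyes.camera(n)
        if n=="wrist":
            v,u=np.mgrid[:420,:560]; a=(u-w["cx"])/w["fx"];b=(v-w["cy"])/w["fy"];r=np.hypot(a,b); k=np.tan(r)/np.maximum(r,1e-9)
            P=np.stack([a*k,b*k,np.ones(u.shape)],-1)*w["z_map"][...,None]@rot(w).T+w["eye"]
        else: P=cloud(w)
        q=(P-t)@T; m=(w["z_map"]>0)&(abs(q[...,0])<12)&(abs(q[...,1])<23)
        v,u=np.mgrid[:420,:560]
        z=P[...,2][m]; s=np.sort(z[(z>123)&(z<200)]); print(n,"low finger z",s[:25:3].round(1), "platform",np.median(z[abs(z-118)<5]).round(1))
E
python3 -c "from tip import *;tips()"
```

```text
tcp [ 486.1 -109.2  124.6]
scene low finger z [171.  171.4 172.5 173.  173.5 174.5 175.1 176.5 177.6] platform 118.3
wrist low finger z [160.2 160.6 160.9 161.5 162.5 162.8 162.9 163.  163.1] platform 117.6
```

>>> arm_command([
  [-0.7, 0, 0, 0.01, 0],
  [-0.7, 0, 0, 0.01, 0],
  [-0.7, 0, 0, 0.01, 0],
  [-0.7, 0, 0, 0, 0],
  [-0.7, 0, 0, 0, 0],
])

```text
clock: 4.55
eef_pos: [486.2, -109.2, 94.7]
eef_rot: [3.141, 0.0, 1.507]
wrist_force: [0.9, -0.2, -0.0]
finger_gap: 14.1
finger_force: 0.0
```

```bash
python3 -c "from tip import *;tips()"
```

```text
tcp [ 486.2 -109.2   94.7]
scene low finger z [140.7 141.7 142.7 143.1 144.3 145.2 145.5 146.9 147.7] platform 118.4
wrist low finger z [130.3 131.5 131.8 132.1 132.6 132.7 132.9 133.3 133.6] platform 117.6
```

>>> arm_command([
  [-0.7, 0, 0, 0.002, 0],
  [-0.7, 0, 0, 0.002, 0],
  [-0.7, 0, 0, 0.002, 0],
  [-0.7, 0, 0, 0.002, 0],
  [-0.7, 0, 0, 0, 0],
])

```text
clock: 5.28
eef_pos: [486.0, -109.2, 86.4]
eef_rot: [-3.141, -0.0, 1.507]
wrist_force: [-1.1, -0.2, 0.0]
finger_gap: 14.2
finger_force: 0.0
```

```bash
python3 - <<'E'
from tip import *
tips()
s=eyes.camera("scene"); w=eyes.camera("wrist")
cv2.imwrite("pics/fin.png",np.vstack([cv2.resize(s["img"][150:210,170:270],(600,300),interpolation=cv2.INTER_CUBIC),cv2.resize(w["img"][180:280,200:400],(600,300),interpolation=cv2.INTER_CUBIC)]))
E
```

```text
tcp [ 486.  -109.2   86.4]
scene low finger z [131.3 134.2 134.5 135.7 136.1 137.  137.7 139.1 139.3] platform 118.5
wrist low finger z [123.2 123.3 124.1 124.3 124.8 125.1 125.2 125.4 125.7] platform 117.5
```

View pics/fin.png

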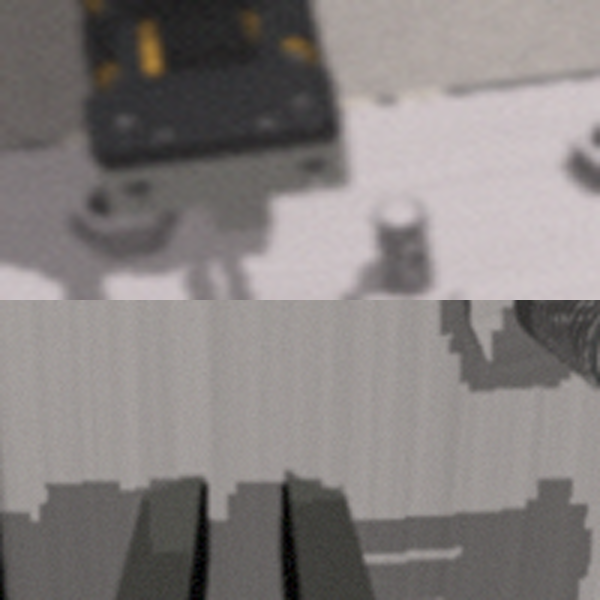

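The view shows the fingers beside nut C, with the tips still above their shadow (scene crop (235,250), wrist crop (205,480)). I'll feel for the platform gently.

>>> arm_command([
  [-0.7, 0, 0, 0.001, 0],
  [-0.7, 0, 0, 0.001, 0],
  [-0.7, 0, 0, 0.001, 0],
  [-0.7, 0, 0, 0, 0],
])

```text
clock: 5.98
eef_pos: [486.0, -109.2, 83.4]
eef_rot: [-3.141, -0.0, 1.507]
wrist_force: [0.2, -0.1, -0.2]
finger_gap: 14.3
finger_force: 0.0
```

>>> arm_command([
  [-0.7, 0, 0, 0.001, 0],
  [-0.7, 0, 0, 0.001, 0],
  [-0.7, 0, 0, 0, 0],
])

```text
clock: 6.35
eef_pos: [486.0, -109.2, 81.5]
eef_rot: [-3.142, 0.0, 1.507]
wrist_force: [0.2, 0.1, -0.5]
finger_gap: 14.3
finger_force: 0.0
```

>>> arm_command([
  [-0.7, 0, 0, 0.001, 0],
  [-0.7, 0, 0, 0.001, 0],
  [-0.7, 0, 0, 0, 0],
])

```text
clock: 6.72
eef_pos: [486.2, -109.2, 81.2]
eef_rot: [3.141, 0.0, 1.507]
wrist_force: [-9.1, 2.3, 21.8]
finger_gap: 14.2
finger_force: 10.8
```

```bash
python3 -c "from tip import *;tips()"
```

```text
tcp [ 486.2 -109.2   81.2]
scene low finger z [125.1 127.8 129.4 129.9 130.7 132.3 133.7 134.5 135.4] platform 118.0
wrist low finger z [123.1 123.4 123.5 123.7 123.9 124.1 124.2 124.3 124.5] platform 117.6
```

Contact came at reported z≈81.3, so the tips are about 37 mm above the reported TCP. I'll raise 7 mm and sweep C.

>>> arm_command([
  [-0.7, 0, 0, -0.007, 0],
  [-0.7, 0, 0, 0, 0],
  [-0.7, -0.005, 0, 0, 0],
  [-0.7, -0.005, 0, 0, 0],
  [-0.7, -0.005, 0, 0, 0],
  [-0.7, -0.005, 0, 0, 0],
  [-0.7, -0.007, 0, 0, 0],
  [-0.7, -0.008, 0, 0, 0],
  [-0.7, -0.008, 0, 0, 0],
  [-0.7, -0.008, 0, 0, 0],
])

```text
clock: 8.07
eef_pos: [482.7, -160.7, 86.6]
eef_rot: [3.142, 0.0, 1.507]
wrist_force: [0.5, -0.3, -0.8]
finger_gap: 14.2
finger_force: 0.1
```

>>> arm_command([
  [-0.7, -0.008, 0, 0, 0],
  [-0.7, -0.008, 0, 0, 0],
  [-0.7, -0.008, 0, 0, 0],
  [-0.7, -0.008, 0, 0, 0],
  [-0.7, -0.008, 0, 0, 0],
  [-0.7, -0.008, 0, 0, 0],
  [-0.7, 0, 0, 0, 0],
])

```text
clock: 8.95
eef_pos: [479.6, -208.5, 86.5]
eef_rot: [-3.142, 0.0, 1.506]
wrist_force: [0.2, 0.3, 0.3]
finger_gap: 14.1
finger_force: 0.0
```

```bash
cat > nuts.py <<'E'
from h import *
from cell import eyes
def blobs(n="scene",z0=118):
    c=eyes.camera(n); P=cloud(c); d=P-np.array([558.8,-66.8,0]); sx=d[...,0]*.998-d[...,1]*.0638; sy=d[...,0]*.0638+d[...,1]*.998
    z=P[...,2]
    for name,m in (("plat",(abs(sx)<125)&(abs(sy)<158)&(z>z0+6)&(z<z0+64)),):
        k,l,st,ce=cv2.connectedComponentsWithStats(m.astype(np.uint8))
        for j in range(1,k):
            if st[j,4]>25:
                q=l==j; print(n,name,ce[j].round(),st[j,4],"s",np.median(sx[q]).round(1),np.median(sy[q]).round(1),"z",z[q].max().round())
    m=(sy<-155)&(sy>-305)&(abs(sx+10)<112)&(z>31)&(z<84)&(c["img"].max(2)-c["img"].min(2)<60)
    k,l,st,ce=cv2.connectedComponentsWithStats(m.astype(np.uint8))
    for j in range(1,k):
        if st[j,4]>25: q=l==j; print(n,"bin",st[j,4],np.median(sx[q]).round(),np.median(sy[q]).round(),"z",np.percentile(z[q],95).round())
E
python3 -c "from nuts import *;blobs('scene');blobs('top')"
```

```text
scene plat [273. 179.] 188 s -65.6 78.0 z 139.0
scene plat [237. 203.] 301 s -7.5 -1.2 z 179.0
scene plat [157. 201.] 68 s -50.5 -146.3 z 151.0
scene plat [297. 234.] 222 s 72.6 95.1 z 139.0
scene plat [195. 251.] 345 s 80.9 -85.3 z 179.0
scene bin 563 -20.0 -290.0 z 70.0
scene bin 134 -68.0 -180.0 z 41.0
top plat [290. 175.] 104 s 67.7 97.5 z 139.0
top plat [368. 175.] 167 s 71.5 -79.9 z 178.0
top plat [330. 212.] 157 s -14.1 4.3 z 178.0
top plat [294. 235.] 91 s -69.1 81.8 z 138.0
top bin 66 95.0 -225.0 z 56.0
top bin 117 64.0 -287.0 z 74.0
top bin 58 4.0 -287.0 z 76.0
```

C is in the bin, at scale (−68, −180), z 41. Next is B.

>>> arm_command([
  [-0.7, 0, 0, -0.02, 0],
  [-0.7, 0, 0, -0.02, 0],
  [-0.7, 0.033, 0.002, 0, 0],
  [-0.7, 0.033, 0, 0, 0],
  [-0.7, 0.033, 0, 0, 0],
  [-0.7, 0.033, 0, 0, 0],
  [-0.7, 0.033, 0, 0, 0],
  [-0.7, 0.033, 0, 0, 0],
  [-0.7, 0.033, 0, 0, 0],
  [-0.7, 0.033, 0, 0, 0],
  [-0.7, 0, 0, 0, 0],
  [-0.7, 0, 0, 0.015, 0],
  [-0.7, 0, 0, 0.015, 0],
  [-0.7, 0, 0, 0.01, 0],
  [-0.7, 0, 0, 0, 0],
])

```text
clock: 10.92
eef_pos: [498.1, 55.0, 85.6]
eef_rot: [-3.14, 0.0, 1.506]
wrist_force: [-0.2, 0.6, -0.1]
finger_gap: 14.1
finger_force: 0.0
```

```bash
python3 -c "
from nuts import *;blobs('scene')
from cell import manip
print(manip.read_state()['eef_pos'])"
```

```text
scene plat [273. 179.] 186 s -65.1 78.1 z 139.0
scene plat [294. 180.] 54 s -49.0 115.5 z 150.0
scene plat [237. 203.] 300 s -7.5 -1.3 z 179.0
scene plat [297. 234.] 223 s 70.8 95.6 z 139.0
scene plat [195. 251.] 350 s 80.8 -85.3 z 179.0
scene bin 567 -20.0 -290.0 z 70.0
scene bin 133 -69.0 -179.0 z 40.0
[498.50698145  55.06876017  86.2600282 ]
```

>>> arm_command([
  [-0.7, -0.005, 0, 0, 0],
  [-0.7, -0.005, 0, 0, 0],
  [-0.7, -0.005, 0, 0, 0],
  [-0.7, -0.005, 0, 0, 0],
  [-0.7, -0.007, 0, 0, 0],
  [-0.7, -0.008, 0, 0, 0],
  [-0.7, -0.008, 0, 0, 0],
  [-0.7, -0.008, 0, 0, 0],
  [-0.7, -0.008, 0, 0, 0],
  [-0.7, -0.008, 0, 0, 0],
  [-0.7, -0.008, 0, 0, 0],
  [-0.7, -0.008, 0, 0, 0],
  [-0.7, -0.008, 0, 0, 0],
  [-0.7, -0.008, 0, 0, 0],
  [-0.7, -0.008, 0, 0, 0],
  [-0.7, -0.008, 0, 0, 0],
  [-0.7, -0.004, 0, 0, 0],
])

```text
clock: 13.1
eef_pos: [490.9, -63.9, 86.5]
eef_rot: [-3.142, 0.0, 1.507]
wrist_force: [-0.2, 0.4, 0.7]
finger_gap: 14.5
finger_force: 0.3
```

```bash
python3 -c "
from nuts import *;blobs('scene')"
```

```text
scene plat [233. 199.] 437 s -10.8 -4.8 z 178.0
scene plat [297. 234.] 228 s 72.0 94.5 z 140.0
scene plat [195. 251.] 347 s 81.0 -85.3 z 178.0
scene bin 564 -20.0 -290.0 z 70.0
scene bin 129 -69.0 -179.0 z 40.0
scene bin 41 99.0 -159.0 z 79.0
scene bin 29 99.0 -292.0 z 80.0
```

>>> arm_command([
  [-0.7, -0.005, 0, 0, 0],
  [-0.7, -0.008, 0, 0, 0],
  [-0.7, -0.008, 0, 0, 0],
  [-0.7, -0.008, 0, 0, 0],
  [-0.7, -0.008, 0, 0, 0],
  [-0.7, -0.008, 0, 0, 0],
  [-0.7, -0.008, 0, 0, 0],
  [-0.7, -0.004, 0, 0, 0],
])

```text
clock: 14.15
eef_pos: [487.3, -120.8, 86.5]
eef_rot: [-3.142, -0.0, 1.506]
wrist_force: [-0.5, 0.5, 1.0]
finger_gap: 14.1
finger_force: 0.2
```

```bash
python3 -c "
from nuts import *;blobs('scene')"
```

```text
scene plat [237. 203.] 300 s -7.6 -1.2 z 178.0
scene plat [196. 196.] 148 s -52.5 -73.3 z 150.0
scene plat [297. 234.] 223 s 71.9 94.7 z 139.0
scene plat [195. 251.] 349 s 80.8 -85.1 z 179.0
scene bin 566 -19.0 -290.0 z 69.0
scene bin 130 -68.0 -179.0 z 40.0
```

>>> arm_command([
  [-0.7, -0.006, 0, 0, 0],
  [-0.7, -0.008, 0, 0, 0],
  [-0.7, -0.008, 0, 0, 0],
  [-0.7, -0.008, 0, 0, 0],
  [-0.7, -0.008, 0, 0, 0],
  [-0.7, -0.008, 0, 0, 0],
  [-0.7, -0.008, 0, 0, 0],
  [-0.7, -0.008, 0, 0, 0],
  [-0.7, -0.008, 0, 0, 0],
  [-0.7, -0.008, 0, 0, 0],
  [-0.7, -0.008, 0, 0, 0],
  [-0.7, 0, 0, 0, 0],
  [-0.7, 0, 0, -0.02, 0],
  [-0.7, 0, 0, -0.02, 0],
  [-0.7, 0, 0, 0, 0],
])

```text
clock: 16.08
eef_pos: [482.4, -206.3, 127.6]
eef_rot: [3.139, 0.001, 1.507]
wrist_force: [-0.4, -0.0, 0.3]
finger_gap: 14.5
finger_force: 0.0
```

```bash
python3 -c "
from nuts import *;blobs('scene')"
```

```text
scene plat [154. 189.] 33 s -48.1 -143.7 z 182.0
scene plat [237. 203.] 301 s -7.4 -1.2 z 178.0
scene plat [297. 234.] 226 s 71.1 94.9 z 140.0
scene plat [195. 251.] 346 s 80.8 -85.2 z 179.0
scene bin 568 -22.0 -290.0 z 70.0
scene bin 265 -64.0 -181.0 z 57.0
```

A remains, at scale (71,95). To avoid piling it on the others I'll nudge it to x≈33, then sweep it between the bolts, which leaves about 9 mm clear on each side. The fingers go a little narrower for this.

>>> arm_command([
  [-0.83, 0, 0, -0.02, 0],
  [-0.83, 0, 0, -0.015, 0],
  [-0.83, 0, 0, 0, 0],
  [-0.83, 0.024, 0.0181, 0, 0],
  [-0.83, 0.024, 0.0181, 0, 0],
  [-0.83, 0.024, 0.0181, 0, 0],
  [-0.83, 0.024, 0.0181, 0, 0],
  [-0.83, 0.024, 0.0181, 0, 0],
  [-0.83, 0.024, 0.0181, 0, 0],
  [-0.83, 0.024, 0.0181, 0, 0],
  [-0.83, 0.024, 0.0181, 0, 0],
  [-0.83, 0.024, 0.0181, 0, 0],
  [-0.83, 0.024, 0.0181, 0, 0],
  [-0.83, 0, 0, 0, 0],
  [-0.83, 0, 0, 0, 0],
])

```text
clock: 18.0
eef_pos: [677.3, 21.3, 160.6]
eef_rot: [-3.14, 0.0, 1.507]
wrist_force: [-0.8, 0.3, -0.3]
finger_gap: 8.4
finger_force: 0.0
```

```bash
cat >> nuts.py <<'E'
def tcp():
    from cell import manip
    s=manip.read_state(); d=s["eef_pos"]-[558.8,-66.8,0]; print("tcp s",(d[0]*.998-d[1]*.0638).round(1),(d[0]*.0638+d[1]*.998).round(1),d[2].round(1),s["finger_gap"],s["clock"])
E
python3 -c "
from nuts import *;tcp();blobs('scene');blobs('top')"
```

```text
tcp s 112.6 95.5 160.6 8.384993923789516 18.0
scene plat [237. 203.] 300 s -7.5 -1.2 z 179.0
scene plat [292. 234.] 99 s 69.2 85.4 z 139.0
scene plat [195. 251.] 347 s 80.8 -85.3 z 179.0
scene bin 533 -18.0 -290.0 z 69.0
scene bin 269 -65.0 -181.0 z 58.0
top plat [368. 175.] 168 s 71.7 -79.8 z 178.0
top bin 133 -70.0 -182.0 z 57.0
```

>>> arm_command([
  [-0.83, 0, 0, 0.02, 0],
  [-0.83, 0, 0, 0.02, 0],
  [-0.83, 0, 0, 0.02, 0],
  [-0.83, 0, 0, 0.01, 0],
  [-0.83, 0, 0, 0.004, 0],
  [-0.83, 0, 0, 0, 0],
  [-0.83, 0, -0.005, 0, 0],
  [-0.83, 0, -0.005, 0, 0],
  [-0.83, 0, -0.005, 0, 0],
  [-0.83, 0, -0.005, 0, 0],
  [-0.83, 0, -0.005, 0, 0],
  [-0.83, 0, -0.005, 0, 0],
  [-0.83, 0, -0.005, 0, 0],
  [-0.83, 0, -0.005, 0, 0],
  [-0.83, 0, -0.004, 0, 0],
  [-0.83, 0, -0.002, 0, 0],
  [-0.83, 0, 0, 0, 0],
])

```text
clock: 20.23
eef_pos: [631.8, 24.8, 87.6]
eef_rot: [-3.141, -0.0, 1.507]
wrist_force: [-0.0, -0.7, 0.3]
finger_gap: 8.1
finger_force: 0.0
```

>>> arm_command([
  [-0.83, 0, 0.008, 0, 0],
  [-0.83, 0, 0, -0.02, 0],
  [-0.83, 0, 0, -0.025, 0],
  [-0.83, 0, 0, 0, 0],
  [-0.83, 0.02, -0.02, 0, 0],
  [-0.83, 0.02, -0.021, 0, 0],
  [-0.83, 0, 0, 0, 0],
  [-0.83, 0, 0, 0, 0],
])

```text
clock: 21.22
eef_pos: [601.9, 66.3, 132.0]
eef_rot: [-3.141, 0.0, 1.507]
wrist_force: [-0.6, -0.0, -0.4]
finger_gap: 8.2
finger_force: 0.0
```

```bash
python3 -c "
from nuts import *;tcp();blobs('scene');blobs('top')"
```

```text
tcp s 34.5 135.6 132.0 8.151874938816677 21.225
scene plat [237. 203.] 301 s -7.3 -1.3 z 178.0
scene plat [292. 220.] 210 s 38.8 92.2 z 140.0
scene plat [195. 251.] 346 s 80.8 -85.2 z 178.0
scene bin 548 -20.0 -290.0 z 69.0
scene bin 267 -65.0 -181.0 z 57.0
top plat [368. 175.] 169 s 71.7 -79.7 z 177.0
top plat [330. 212.] 158 s -14.1 4.3 z 177.0
top bin 28 95.0 -187.0 z 57.0
top bin 31 95.0 -243.0 z 54.0
top bin 46 88.0 -287.0 z 74.0
top bin 26 -14.0 -287.0 z 73.0
top bin 134 -70.0 -182.0 z 57.0
```

>>> arm_command([
  [-0.83, 0, 0.0015, 0.02, 0],
  [-0.83, 0, 0, 0.02, 0],
  [-0.83, 0, 0, 0.005, 0],
  [-0.83, 0, 0, 0, 0],
  [-0.83, -0.005, 0, 0, 0],
  [-0.83, -0.005, 0, 0, 0],
  [-0.83, -0.005, 0, 0, 0],
  [-0.83, -0.005, 0, 0, 0],
  [-0.83, -0.005, 0, 0, 0],
  [-0.83, -0.006, -0.0002, 0, 0],
  [-0.83, -0.006, -0.0002, 0, 0],
  [-0.83, -0.006, -0.0002, 0, 0],
  [-0.83, -0.006, -0.0002, 0, 0],
  [-0.83, -0.006, -0.0002, 0, 0],
  [-0.83, -0.006, -0.0002, 0, 0],
  [-0.83, -0.006, -0.0002, 0, 0],
  [-0.83, 0, 0, 0, 0],
])

```text
clock: 23.45
eef_pos: [597.3, -0.6, 87.5]
eef_rot: [-3.142, 0.0, 1.506]
wrist_force: [1.1, -0.2, -0.1]
finger_gap: 7.9
finger_force: 0.0
```

```bash
python3 -c "
from nuts import *;tcp();blobs('scene')
c=eyes.camera('scene');P=cloud(c);d=P-np.array([558.8,-66.8,0]); sx=d[...,0]*.998-d[...,1]*.0638; sy=d[...,0]*.0638+d[...,1]*.998;z=P[...,2]
m=(abs(sx-35)<35)&(abs(sy-20)<60)&(z>126)&(z<139)&~((sx<12)&(sy<22))
for lo in range(-40,80,5):
    q=m&(sy>=lo)&(sy<lo+5)
    if q.sum()>2: print(lo,q.sum(),sx[q].min().round(1),sx[q].max().round(1))
"
```

```text
tcp s 34.2 68.6 87.5 7.922714820829864 23.45
scene plat [237. 203.] 302 s -7.3 -1.1 z 179.0
scene plat [262. 225.] 127 s 39.0 36.3 z 140.0
scene plat [195. 251.] 347 s 80.9 -85.2 z 179.0
scene bin 549 -19.0 -290.0 z 69.0
scene bin 266 -64.0 -181.0 z 57.0
25 14 31.9 41.3
30 34 21.7 48.7
35 35 21.1 51.3
40 28 21.4 50.1
45 9 22.0 49.9
```

>>> arm_command([
  [-0.83, -0.004, 0, 0, 0],
  [-0.83, -0.006, -0.0002, 0, 0],
  [-0.83, -0.006, -0.0002, 0, 0],
  [-0.83, -0.006, -0.0002, 0, 0],
  [-0.83, -0.006, -0.0002, 0, 0],
  [-0.83, -0.006, -0.0002, 0, 0],
  [-0.83, -0.006, -0.0002, 0, 0],
  [-0.83, -0.006, -0.0002, 0, 0],
  [-0.83, -0.006, -0.0002, 0, 0],
  [-0.83, -0.006, -0.0002, 0, 0],
  [-0.83, -0.006, -0.0002, 0, 0],
  [-0.83, -0.006, -0.0002, 0, 0],
  [-0.83, -0.006, -0.0002, 0, 0],
  [-0.83, 0, 0, 0, 0],
])

```text
clock: 25.3
eef_pos: [590.1, -76.2, 87.6]
eef_rot: [3.142, 0.0, 1.506]
wrist_force: [0.4, 0.2, -0.1]
finger_gap: 7.9
finger_force: 0.0
```

```bash
python3 -c "
from nuts import *;tcp();blobs('scene')
c=eyes.camera('scene');P=cloud(c);d=P-np.array([558.8,-66.8,0]); sx=d[...,0]*.998-d[...,1]*.0638; sy=d[...,0]*.0638+d[...,1]*.998;z=P[...,2]
m=(sx>12)&(sx<110)&(sy>-120)&(sy<-20)&(z>126)&(z<139)
for lo in range(-120,-10,5):
    q=m&(sy>=lo)&(sy<lo+5)
    if q.sum()>2: print(lo,q.sum(),sx[q].min().round(1),sx[q].max().round(1))
"
```

```text
tcp s 31.8 -7.4 87.6 7.946451355215492 25.3
scene plat [195. 251.] 348 s 80.8 -85.2 z 179.0
scene bin 565 -19.0 -290.0 z 70.0
scene bin 269 -65.0 -181.0 z 58.0
-105 9 67.7 83.5
-100 34 62.3 88.3
-95 21 75.8 89.8
-90 21 81.1 91.5
-85 18 81.9 91.6
-80 37 61.1 89.8
-75 29 66.4 87.5
-50 17 27.7 41.0
-45 7 25.8 47.4
-35 4 47.2 47.5
```

>>> arm_command([
  [-0.83, -0.005, 0, 0, 0],
  [-0.83, -0.007, 0, 0, 0],
  [-0.83, -0.007, 0, 0, 0],
  [-0.83, -0.007, 0, 0, 0],
  [-0.83, -0.007, 0, 0, 0],
  [-0.83, -0.007, 0, 0, 0],
  [-0.83, -0.007, 0, 0, 0],
  [-0.83, -0.007, 0, 0, 0],
  [-0.83, -0.007, 0, 0, 0],
  [-0.83, -0.007, 0, 0, 0],
  [-0.83, -0.008, 0, 0, 0],
  [-0.83, -0.008, 0, 0, 0],
  [-0.83, -0.008, 0, 0, 0],
  [-0.83, -0.008, 0, 0, 0],
  [-0.83, -0.008, 0, 0, 0],
  [-0.83, -0.008, 0, 0, 0],
  [-0.83, -0.008, 0, 0, 0],
  [-0.83, -0.008, 0, 0, 0],
  [-0.83, -0.006, 0, 0, 0],
  [-0.83, 0, 0, 0, 0],
])

```text
clock: 27.9
eef_pos: [581.2, -213.9, 87.4]
eef_rot: [-3.141, -0.0, 1.506]
wrist_force: [0.2, 0.9, -0.6]
finger_gap: 8.2
finger_force: 0.0
```

>>> arm_command([
  [-0.83, 0, 0, -0.02, 0],
  [-0.83, 0, 0, -0.03, 0],
  [-0.83, 0, 0, -0.03, 0],
  [-0.83, 0, 0, -0.03, 0],
  [-0.83, 0, 0, 0, 0],
  [-0.83, -0.03, -0.03, 0, 0],
  [-0.83, -0.03, -0.03, 0, 0],
  [-0.83, -0.03, -0.03, 0, 0],
  [-0.83, -0.03, -0.03, 0, 0],
  [-0.83, -0.03, -0.03, 0, 0],
  [-0.83, -0.03, -0.03, 0, 0],
  [-0.83, -0.03, -0.03, 0, 0],
  [-0.83, 0, 0, 0, 0],
  [-0.83, 0, 0, 0, 0],
])

```text
clock: 29.65
eef_pos: [358.6, -409.0, 196.8]
eef_rot: [-3.141, -0.001, 1.507]
wrist_force: [0.2, 0.1, -0.3]
finger_gap: 8.1
finger_force: 0.0
```

```bash
python3 -c "
from nuts import *;tcp();blobs('scene');blobs('top')
a=eyes.camera('top')['img'][145:300,200:460];b=eyes.camera('scene')['img'][150:330,60:420]
cv2.imwrite('pics/end.png',np.vstack([cv2.resize(a,(520,310)),cv2.resize(b,(520,260))]))"
```

```text
tcp s -178.0 -354.3 196.8 8.06255007879766 29.65
scene plat [237. 203.] 300 s -7.5 -1.2 z 179.0
scene plat [195. 251.] 349 s 80.8 -85.2 z 178.0
scene bin 571 -20.0 -290.0 z 70.0
scene bin 268 -65.0 -181.0 z 57.0
scene bin 134 35.0 -178.0 z 40.0
scene bin 74 99.0 -160.0 z 77.0
scene bin 30 99.0 -263.0 z 79.0
scene bin 34 99.0 -292.0 z 80.0
top plat [368. 175.] 168 s 71.8 -79.6 z 178.0
top plat [330. 212.] 157 s -14.2 4.4 z 179.0
top bin 503 12.0 -287.0 z 73.0
top bin 48 32.0 -181.0 z 41.0
top bin 132 -69.0 -182.0 z 57.0
```

View pics/end.png

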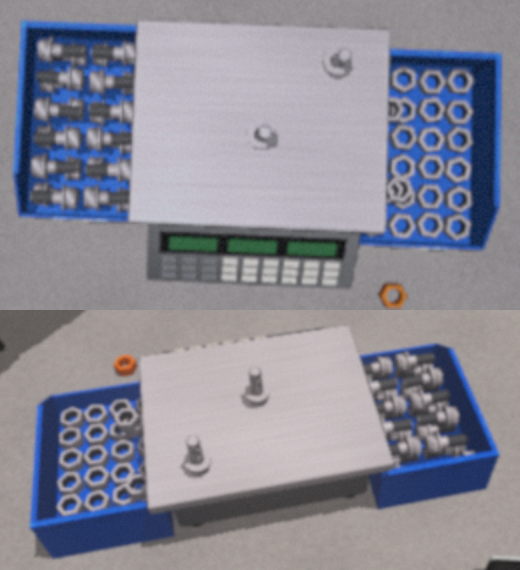

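The platform now holds only the two standing bolts, at top crop (265,135) and (340,62). The swept nuts lie on the bed near the platform edge, one at (397,110) and two overlapping at (400,190). The bins have not moved and the arm is clear.

```bash
python3 -c "
from cell import ticket
print(ticket.sign_off())"
```

```text
the job is handed in; nothing more can be done
None
```

I swept all three nuts over the platform edge into the nut bin and handed the job in at about 30 s; in the final images both bolts stand in place and the bins look unmoved, but the hand-in returned no verdict.

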